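# Charge a dry-storage capsule with desiccant and snap its cap on

## Robot

A 7-joint arm with a two-finger parallel gripper is mounted at the origin on a cart in front of the work surface, level with it; the furniture and walls round the work are solid. World frame = base frame: x ahead of the robot, y to its left, z up, the work surface at z = 0. Lengths are in m, angles in rad, forces in N, time in s.
With the tool pointing down it reaches from about 0.35 to 0.9 m from the base axis. Payload 19.9 kg.
Tool frame: the origin (TCP) lies at the very end of the fingers, on their centre line; the grasp point (between the pads) lies 19 mm behind it (arm.hold_point_z is the distance from the TCP to the grasp point, in m); z points along the fingers, y is the line along which they close (so a half turn about z gives the same grasp; the last joint's range is limited). The gripper opens to 94 mm and grips with 3 to 60 N. Pads are 16 mm wide; open, the fingers measure 119 mm over their backs; the gripper's body (75 mm by 177 mm) begins 78 mm behind the grasp point.
Start: joints at [-1.357, 0.417, -0.01, 1.614, 0.005, 1.111, -0.053], TCP at [0.158, 0.605, 0.205] pointing down, gripper open.
Joint ranges: [-2.81, 2.81], [-0.39, 2.02], [-1.27, 1.25], [0.06, 2.57], [-1.19, 4.33], [0.19, 2], [-2.82, 2.82]. Speed limits (rad/s): [1.89, 1.89, 2.39, 2.39, 3.01, 3.01, 3.01].

## Interface

Orientations are given as a unit quaternion [w, x, y, z].
In Python, from bench import arm, vision gives the robot as it stands.
- The arm moves only by the tool jog_arm, never from a script. Its argument "plan" is a list of rows, each an object with "delta_pos": the shift along the world's x, y, z in units of 30 mm (1.0 is 30 mm), a list of three; "twist": the turn about the world's z in units of 5 degrees (1.0 is 5 degrees). In form: [{"delta_pos": [dx, dy, dz], "twist": twist}, ...]. A call has 1 to 20 rows; each row shifts and turns the commanded pose from where the row before left it; what a row does not reach is not made up. A row lasts 1/12 s, in which the tool goes at most 41.7 mm and 7.16 degrees, less where a joint would pass 70% of its speed; a pose out of reach is approached as far as the arm can. A call is refused whole if a number of a shift passes 1 or a number of a turn 1, either way. A call with a gripper value outside its range is refused whole. "gripper" is the opening, from 0 (shut) to 1 (fully open), set as the call begins (left out, the last holds). The fingers move at their own pace and stop on an object; "force" is the grip in N (left out, the last holds). Time passes only in rows, so rows that do not move let the fingers close. It gives the time, the measured TCP pose, the force, the opening and the grip force at its end, in the units of the state.
- arm.get_obs(): the state, without advancing time (a new reading comes with each control period).
- vision.capture(name): name is "scene" or "side" or "wrist"; returns the picture (384x512x3 uint8, red, green, blue); there is no depth.
- vision.calibration(name): a dict with "intrinsics" (3x3 intrinsics, pixels), "view" (4x4, takes a point from world to camera coordinates); the wrist camera has in their place "T_tool_cam" (4x4, takes a point from camera to tool coordinates, whose origin is the TCP and whose axes are the flange's). Camera axes: x right, y up, looking along -z (the intrinsics and any distortion apply to the point x, -y, -z); pixel columns grow to the right and rows downward; lengths in m; the calibration is good to about 2 mm. A picture is of the moment at which its call begins: read the wrist's pose just before it. calibration takes no time and is no camera call.
- arm.finish_job(): hands the job in; it is judged then, once.
The state is a dict: "t": time; "joint_positions": joint angles; "qvel": joint speeds; "effort": joint torques, N m; "eef_pos": TCP position; "ee_rot": TCP orientation; "contact_force": force on the tool from outside, world axes, zero at the start; "wrist_torque": the same for the moment, N m; "finger_gap": opening from 0.0 (shut) to 1.0 (fully open); "grasp_force": force on a finger pad.
Only numpy, scipy, OpenCV 4.12 (cv2) and the standard library are available. Lean on these libraries where they do the work, as an engineer would, in place of code of your own. Each camera call takes 0.05 s, during which the arm holds its last target. There are 200 camera calls.

## Task

Freshly sterilised burs are kept dry in the grey capsule: pull its blue cap all the way off the white trough along its guide, then tip the three yellow desiccant balls from the orange scoop into the trough without touching them with the fingers. Set the scoop back down upright on the worktop and push the cap fully home until it snaps shut, leaving the pots and the plaster model beside the work where they are.

Things in the scene. Friction and masses are not known exactly. Their poses are not given: they have to be found in the camera images.
- capsule: Fixed grey foot plate 76 x 200 x 8 mm (local y -64 to +136 mm) with a grey shoulder block (y -61 to -40, top at 44 mm) and an open white trough: inside 56 mm in x by 72 mm in y, floor at 14 mm, rim at 36 mm, walls 3 mm. Origin: on the worktop under the trough's centre; z up, local +y is the way the cap comes off.
- cap (a joint): Blue cover 74 mm wide, 84 mm long, top at 44 mm, sliding level along the capsule's local +y: 0 = fully home (against the shoulder, trough covered), 0.084 m = fully off (trough uncovered, cap over the foot plate beyond it). A sprung nub holds it shut: about 8 N to start it or to snap it home in the last 12 mm; between, 1 to 2 N, and it stays where left.
- cap_rib (a point): Grip rib on top of the cap, 12 mm thick along the capsule's y, 34 mm wide along its x, from 44 to 72 mm above the worktop; this point is in its middle, 65 mm above the worktop, 3 mm along the capsule's +y from the capsule's origin when shut.
- scoop: Loose orange scoop, about 80 g. Origin under the centre of its bowl; z up, local +x is the pouring direction. Bowl 40 mm long by 49 mm wide outside, walls 24 mm high, floor 3 mm thick; in front the floor rises as a ramp of 24 degrees to the pouring lip, so the balls roll out when it is tipped forward well beyond that (45 to 50 degrees).
- scoop_grip (a point): Point on the scoop's handle: a bar 12 mm wide (local y) and 12 mm high, local x from -20 to -110 mm, centre line 20 mm above the scoop's underside; this point lies on that line, 55 mm behind the scoop's origin.
- scoop_lip (a point): Middle of the scoop's pouring lip, 42 mm ahead of the scoop's origin and 12 mm above its underside; the lip is 44 mm wide inside.
- ball_0: yellow desiccant ball, 18 mm diameter, 12 g; origin at its centre. It starts in the bowl of the scoop.
- ball_1: yellow desiccant ball, 18 mm diameter, 12 g; origin at its centre. It starts in the bowl of the scoop.
- ball_2: yellow desiccant ball, 18 mm diameter, 12 g; origin at its centre. It starts in the bowl of the scoop.
- wax_pot: Bystander: round low pot, white with ochre lid, 65 mm across, 29 mm high; origin under its centre.
- study_model: Bystander: white plaster dental model, 54 x 66 x 32 mm; origin under its centre.
- paste_pot: Bystander: round pot with grey lid, 91 mm across, 44 mm high; origin under its centre.

How it is judged:
On the way, in this order (a step that is already met when the one before it is completed fails the run):
1. the cap is pulled off (more than 75 mm of its 84 mm) (value of joint cap above 0.075 m), for 0.2 s.
2. all three balls lie in the trough while the cap is off (x of ball_0 in the frame of capsule between -0.03 and 0.03 m and y of ball_0 in the frame of capsule between -0.038 and 0.038 m and z of ball_0 in the frame of capsule between 0.01 and 0.034 m and x of ball_1 in the frame of capsule between -0.03 and 0.03 m and y of ball_1 in the frame of capsule between -0.038 and 0.038 m and z of ball_1 in the frame of capsule between 0.01 and 0.034 m and x of ball_2 in the frame of capsule between -0.03 and 0.03 m and y of ball_2 in the frame of capsule between -0.038 and 0.038 m and z of ball_2 in the frame of capsule between 0.01 and 0.034 m and value of joint cap above 0.07 m), for 0.2 s.
At the end, for the whole second after the job is handed in: The cap is home within 3 mm, all three balls lie inside the trough, and the scoop stands upright (within 0.2 rad) at rest on the worktop (underside within 10 mm of it) (x of ball_0 in the frame of capsule between -0.03 and 0.03 m and y of ball_0 in the frame of capsule between -0.038 and 0.038 m and z of ball_0 in the frame of capsule between 0.01 and 0.034 m and x of ball_1 in the frame of capsule between -0.03 and 0.03 m and y of ball_1 in the frame of capsule between -0.038 and 0.038 m and z of ball_1 in the frame of capsule between 0.01 and 0.034 m and x of ball_2 in the frame of capsule between -0.03 and 0.03 m and y of ball_2 in the frame of capsule between -0.038 and 0.038 m and z of ball_2 in the frame of capsule between 0.01 and 0.034 m and value of joint cap below 0.003 m and height (world z) of scoop between -0.01 and 0.01 m and angle between scoop's own z axis and vertical below 0.2 rad and linear speed of scoop below 0.02 m/s); the robot touches nothing.
It fails at once if the fingers press on a ball (over 0.5 N) (contact force between the fingers and ball_0 above 0.5 N or contact force between the fingers and ball_1 above 0.5 N or contact force between the fingers and ball_2 above 0.5 N).
It fails at once if the wax pot is moved by more than 25 mm (distance of wax_pot from where it was at the start of the episode above 0.025 m).
It fails at once if the plaster study model is moved by more than 25 mm (distance of study_model from where it was at the start of the episode above 0.025 m).
It fails at once if the paste pot is moved by more than 25 mm (distance of paste_pot from where it was at the start of the episode above 0.025 m).
It also fails if it takes over 70 s, if anything falls off the work surface, if the arm or the gripper's body presses on something with over 40 N, if the wrist force passes 120 N, or if a joint passes its speed limit or range.

## Working session

There is one attempt and no reset: what is moved stays moved. The work goes in short steps, Python scripts to look and compute and a tool call to move; the robot and the scene stay as the last step left them, time stands still between calls to the robot, and variables do not carry over. Pictures are saved under pics/ and viewed, at most 10 in all, crops included, and the job is handed in when it is done.

Besides the shell and the picture viewer there is one more tool, called after "Request:" in YAML: its name, and indented under it one key for each argument. jog_arm: Moves the arm, as the interface text tells. Its arguments: {"type":"object","properties":{"plan":{"type":"array","items":{"type":"object","properties":{"delta_pos":{"type":"array","items":{"type":"number"}},"twist":{"type":"number"}}}},"gripper":{"type":"number"},"force":{"type":"number"}},"required":["plan"]}

```bash
mkdir -p pics
cat > h.py <<'E'
import numpy as np, cv2
from bench import arm, vision
from scipy.spatial.transform import Rotation as R
def cal(n,o=None):
    c=vision.calibration(n); K=np.array(c['intrinsics'])
    if 'view' in c: V=np.array(c['view'])
    else:
        T=np.eye(4); q=o['ee_rot']; T[:3,:3]=R.from_quat([q[1],q[2],q[3],q[0]]).as_matrix(); T[:3,3]=o['eef_pos']
        V=np.linalg.inv(T@np.array(c['T_tool_cam']))
    return K,V,c
def ray(K,V,uv,z):
    d=np.linalg.inv(K)@[uv[0],uv[1],1]; d=np.array([d[0],-d[1],-d[2]])
    W=np.linalg.inv(V); d=W[:3,:3]@d; p=W[:3,3]
    return p+d*(z-p[2])/d[2]
def proj(K,V,P):
    c=V[:3,:3]@np.array(P)+V[:3,3]; u=K@[c[0],-c[1],-c[2]]; return u[:2]/u[2]
E
python3 - <<'E'
from h import *
o=arm.get_obs(); print(o)
for n in ['scene','side','wrist']:
    im=vision.capture(n); cv2.imwrite(f'pics/{n}0.png',im[:,:,::-1]); c=vision.calibration(n)
    print(n,{k:(np.round(v,3).tolist() if not isinstance(v,str) else v) for k,v in c.items()})
a=[cv2.imread(f'pics/{n}0.png') for n in ['scene','side','wrist']]
E
```

```text
{'t': 0.0, 'joint_positions': array([-1.35746275,  0.41794066, -0.01029875,  1.61416731,  0.00472943,
        1.11071062, -0.05298279]), 'qvel': array([-0.00049476, -0.00039947,  0.00218159,  0.00133184, -0.0008681 ,
       -0.00159752, -0.00092679]), 'effort': array([ 3.15387442e-04, -8.51256180e+01,  6.38810880e-01, -4.25987613e+01,
       -4.88308165e-02,  1.86626025e-02,  1.33171361e-04]), 'eef_pos': array([0.1574813, 0.6044449, 0.204849 ]), 'ee_rot': array([-1.71978799e-05,  1.27055108e-01,  9.91895477e-01, -6.01346140e-04]), 'contact_force': array([ 0.03456851, -0.0491548 , -0.38282047]), 'wrist_torque': array([ 0.01939669, -0.02803679, -0.00928802]), 'grasp_force': 0.0, 'finger_gap': 0.9985158657082648}
scene {'intrinsics': [[388.046, 0.0, 259.485], [0.0, 388.046, 188.352], [0.0, 0.0, 1.0]], 'view': [[0.889, -0.458, 0.006, -0.507], [0.314, 0.62, 0.719, -0.214], [-0.333, -0.638, 0.695, -1.012], [0.0, 0.0, 0.0, 1.0]]}
side {'intrinsics': [[466.437, 0.0, 256.497], [0.0, 466.437, 185.118], [0.0, 0.0, 1.0]], 'view': [[0.244, -0.97, -0.013, -0.183], [0.8, 0.193, 0.567, -0.469], [-0.548, -0.149, 0.823, -1.299], [0.0, 0.0, 0.0, 1.0]]}
wrist {'intrinsics': [[280.303, 0.0, 257.388], [0.0, 280.303, 191.783], [0.0, 0.0, 1.0]], 'T_tool_cam': [[0.001, 0.961, 0.278, 0.082], [1.0, -0.001, -0.0, 0.001], [-0.0, 0.278, -0.961, -0.179], [0.0, 0.0, 0.0, 1.0]]}
```

View pics/scene0.png

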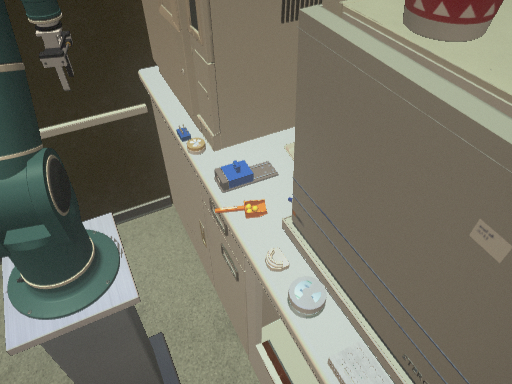

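View pics/side0.png

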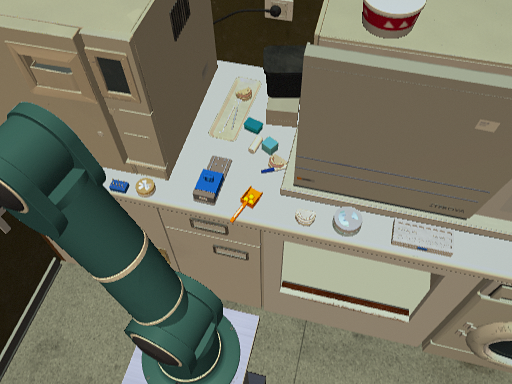

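```bash
cat > m.py <<'E'
from h import *
def comps(im,lo,hi,minA=25):
    m=cv2.inRange(cv2.cvtColor(im,cv2.COLOR_RGB2HSV),np.array(lo),np.array(hi))
    n,l,s,c=cv2.connectedComponentsWithStats(m)
    return [(l==i,s[i],c[i]) for i in range(1,n) if s[i][4]>=minA]
E
python3 - <<'E'
from m import *
for n in ['scene','side']:
    im=cv2.imread(f'pics/{n}0.png')[:,:,::-1].copy(); K,V,_=cal(n)
    for nm,lo,hi,z in [('blue',(105,130,80),(125,255,255),.044),('orange',(3,150,120),(19,255,255),.02),('yellow',(20,120,140),(33,255,255),.013)]:
        for m,s,c in comps(im,lo,hi):
            r=cv2.minAreaRect(np.argwhere(m)[:,::-1].astype(np.float32)); b=cv2.boxPoints(r)
            print(n,nm,s[4],np.round(c),ray(K,V,c,z).round(3)[:2],'box',b.round().tolist(),[ray(K,V,p,z).round(3)[:2].tolist() for p in b])
def big(n,x0,y0,x1,y1,k):
    return cv2.resize(cv2.imread(f'pics/{n}0.png')[y0:y1,x0:x1],None,fx=k,fy=k,interpolation=cv2.INTER_CUBIC)
a=big('side',170,135,280,235,5); b=big('scene',200,140,310,240,5)
cv2.imwrite('pics/crop.png',cv2.resize(np.hstack([a,b]),(800,364)))
E
```

```text
scene blue 49 [183. 133.] [0.46  0.381] box [[177.0, 130.0], [185.0, 126.0], [189.0, 134.0], [181.0, 138.0]] [[0.447, 0.408], [0.481, 0.418], [0.477, 0.36], [0.444, 0.351]]
scene blue 358 [236. 170.] [0.545 0.112] box [[220.0, 166.0], [247.0, 157.0], [252.0, 173.0], [226.0, 182.0]] [[0.508, 0.155], [0.603, 0.157], [0.584, 0.077], [0.493, 0.077]]
scene orange 110 [235. 208.] [ 0.481 -0.017] box [[215.0, 201.0], [250.0, 201.0], [250.0, 216.0], [215.0, 216.0]] [[0.44, 0.038], [0.534, -0.009], [0.507, -0.064], [0.416, -0.018]]
scene orange 95 [259. 207.] [ 0.547 -0.045] box [[248.0, 204.0], [264.0, 201.0], [266.0, 211.0], [250.0, 214.0]] [[0.524, -0.018], [0.571, -0.028], [0.557, -0.067], [0.511, -0.057]]
scene yellow 39 [248. 208.] [ 0.519 -0.027] box [[244.0, 205.0], [249.0, 203.0], [253.0, 210.0], [248.0, 213.0]] [[0.513, -0.012], [0.53, -0.01], [0.527, -0.041], [0.51, -0.043]]
side blue 424 [209. 181.] [0.545 0.114] box [[195.0, 188.0], [200.0, 168.0], [222.0, 173.0], [217.0, 194.0]] [[0.506, 0.151], [0.591, 0.161], [0.586, 0.078], [0.502, 0.071]]
side blue 32 [268. 170.] [ 0.636 -0.
[... 155 characters left out ...]
 [118. 186.] [0.453 0.404] box [[109.0, 189.0], [111.0, 179.0], [127.0, 182.0], [125.0, 192.0]] [[0.433, 0.431], [0.474, 0.442], [0.474, 0.38], [0.434, 0.371]]
side orange 145 [243. 204.] [ 0.497 -0.019] box [[225.0, 217.0], [250.0, 186.0], [262.0, 195.0], [237.0, 226.0]] [[0.435, 0.027], [0.574, -0.022], [0.546, -0.071], [0.41, -0.021]]
side orange 33 [257. 197.] [ 0.533 -0.056] box [[251.0, 198.0], [260.0, 191.0], [263.0, 195.0], [254.0, 202.0]] [[0.525, -0.038], [0.562, -0.062], [0.549, -0.075], [0.513, -0.051]]
side yellow 116 [252. 196.] [ 0.541 -0.036] box [[243.0, 199.0], [251.0, 187.0], [260.0, 193.0], [251.0, 205.0]] [[0.52, -0.01], [0.576, -0.026], [0.558, -0.062], [0.503, -0.045]]
```

View pics/crop.png

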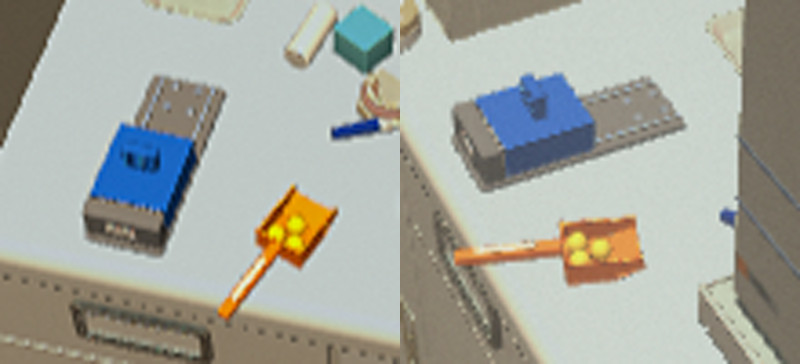

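Request:
jog_arm:
  plan:
    - {"delta_pos": [0.3,-0.5,0.1]}
    - {"delta_pos": [0.6,-0.9,0.1]}
    - {"delta_pos": [0.6,-0.9,0.1]}
    - {"delta_pos": [0.6,-0.9,0.1]}
    - {"delta_pos": [0.6,-0.9,0.1]}
    - {"delta_pos": [0.6,-0.9,0.1]}
    - {"delta_pos": [0.6,-0.9,0.1]}
    - {"delta_pos": [0.6,-0.9,0.1]}
    - {"delta_pos": [0.6,-0.9,0.1]}
    - {"delta_pos": [0.6,-0.9,0.1]}
    - {"delta_pos": [0.6,-0.9,0.1]}
    - {"delta_pos": [0.6,-0.9,0.1]}
    - {"delta_pos": [0.6,-0.9,0.1]}
    - {"delta_pos": [0.6,-0.9,0.1]}
    - {"delta_pos": [0.6,-0.9,0.1]}
    - {"delta_pos": [0.6,-0.9,0.1]}
    - {"delta_pos": [0.6,-0.9,0.1]}
    - {"delta_pos": [0.6,-0.9,0.1]}
    - {"delta_pos": [0.3,-0.5,0]}
    - {"delta_pos": [0,0,0]}
  gripper: 0

```text
invalid input
```

Request:
jog_arm:
  plan:
    - {"delta_pos": [0.3,-0.5,0.1],"twist": 0}
    - {"delta_pos": [0.6,-0.9,0.1],"twist": 0}
    - {"delta_pos": [0.6,-0.9,0.1],"twist": 0}
    - {"delta_pos": [0.6,-0.9,0.1],"twist": 0}
    - {"delta_pos": [0.6,-0.9,0.1],"twist": 0}
    - {"delta_pos": [0.6,-0.9,0.1],"twist": 0}
    - {"delta_pos": [0.6,-0.9,0.1],"twist": 0}
    - {"delta_pos": [0.6,-0.9,0.1],"twist": 0}
    - {"delta_pos": [0.6,-0.9,0.1],"twist": 0}
    - {"delta_pos": [0.6,-0.9,0.1],"twist": 0}
    - {"delta_pos": [0.6,-0.9,0.1],"twist": 0}
    - {"delta_pos": [0.6,-0.9,0.1],"twist": 0}
    - {"delta_pos": [0.6,-0.9,0.1],"twist": 0}
    - {"delta_pos": [0.6,-0.9,0.1],"twist": 0}
    - {"delta_pos": [0.6,-0.9,0.1],"twist": 0}
    - {"delta_pos": [0.6,-0.9,0.1],"twist": 0}
    - {"delta_pos": [0.6,-0.9,0.1],"twist": 0}
    - {"delta_pos": [0.6,-0.9,0.1],"twist": 0}
    - {"delta_pos": [0.3,-0.5,0],"twist": 0}
    - {"delta_pos": [0,0,0],"twist": 0}
  gripper: 0

```text
t: 1.82
eef_pos: [0.483, 0.1122, 0.2595]
ee_rot: [0.0, 0.129, 0.992, -0.0]
contact_force: [0.4, 0.1, 0.1]
finger_gap: 0.009
grasp_force: 0.0
```

Run:
```python
from m import *
vision.capture('wrist')
o=arm.get_obs(); im=vision.capture('wrist'); print(o['eef_pos'],o['joint_positions'].round(2))
cv2.imwrite('pics/w1.png',im[:,:,::-1]); np.save('o1.npy',np.r_[o['eef_pos'],o['ee_rot']])
K,V,_=cal('wrist',o)
for nm,lo,hi,z in [('blue',(105,130,60),(125,255,255),.044),('orange',(3,150,100),(19,255,255),.02),('yellow',(20,120,140),(33,255,255),.013)]:
    for m,s,c in comps(im,lo,hi,80):
        b=cv2.boxPoints(cv2.minAreaRect(np.argwhere(m)[:,::-1].astype(np.float32)))
        print(nm,s[4],np.round(c),ray(K,V,c,z).round(4)[:2],b.round().tolist(),[ray(K,V,p,z).round(4)[:2].tolist() for p in b])
```

```text
[0.48199672 0.11428751 0.25928726] [-0.65  0.13  0.39  1.87 -0.06  1.14  1.07]
blue 850 [462. 104.] [0.4652 0.4037] [[438.0, 98.0], [482.0, 86.0], [488.0, 110.0], [444.0, 122.0]] [[0.4488, 0.3727], [0.4487, 0.43], [0.4817, 0.4371], [0.4822, 0.3786]]
blue 2105 [271. 204.] [0.5378 0.1207] [[239.0, 189.0], [288.0, 178.0], [299.0, 229.0], [250.0, 240.0]] [[0.502, 0.0813], [0.5043, 0.1542], [0.5877, 0.153], [0.5863, 0.0759]]
orange 712 [177. 198.] [ 0.4989 -0.0202] [[157.0, 238.0], [165.0, 145.0], [198.0, 148.0], [191.0, 240.0]] [[0.5544, -0.0731], [0.4158, -0.01], [0.4322, 0.037], [0.5729, -0.0216]]
yellow 388 [177. 228.] [ 0.5496 -0.0388] [[165.0, 236.0], [167.0, 214.0], [191.0, 216.0], [190.0, 238.0]] [[0.5571, -0.0635], [0.5215, -0.0475], [0.5351, -0.0097], [0.5712, -0.025]]
```

View pics/w1.png

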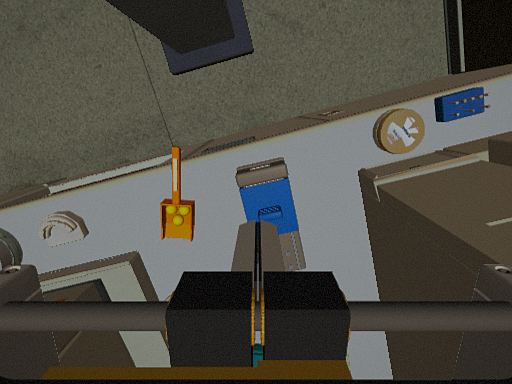

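Request:
jog_arm:
  plan:
    - {"delta_pos": [-0.6,-0.6,0],"twist": 0}
    - {"delta_pos": [-0.6,-0.6,0],"twist": 0}
    - {"delta_pos": [-0.6,-0.6,0],"twist": 0}
    - {"delta_pos": [-0.6,-0.6,0],"twist": 0}
    - {"delta_pos": [0,0,0],"twist": 0}
    - {"delta_pos": [0,0,0],"twist": 0}

```text
t: 2.42
eef_pos: [0.4088, 0.0444, 0.2597]
ee_rot: [0.0, 0.127, 0.992, 0.001]
contact_force: [0.4, -0.1, 0.3]
finger_gap: 0.001
grasp_force: 0.0
```

Run:
```python
from m import *
o=arm.get_obs(); im=vision.capture('wrist'); print(o['eef_pos'])
K,V,_=cal('wrist',o)
for nm,lo,hi,z in [('blue',(105,130,60),(125,255,255),.044),('orange',(3,150,100),(19,255,255),.02),('yellow',(20,120,140),(33,255,255),.013)]:
    for m,s,c in comps(im,lo,hi,80):
        h=cv2.convexHull(np.argwhere(m)[:,::-1].astype(np.int32)); p=cv2.approxPolyDP(h,3,True)[:,0]
        print(nm,s[4],np.round(c),ray(K,V,c,z).round(4)[:2])
        for q in p: print('   ',q,ray(K,V,q,z).round(4)[:2], ray(K,V,q,.024).round(4)[:2])
cv2.imwrite('pics/w2.png',cv2.resize(im[100:300,130:380,::-1],None,fx=3,fy=3,interpolation=cv2.INTER_CUBIC))
```

```text
[0.40879622 0.04439363 0.25970968]
blue 359 [501. 145.] [0.4604 0.385 ]
    [508 155] [0.4775 0.3938] [0.4849 0.4105]
    [494 158] [0.4769 0.3745] [0.4843 0.3902]
    [493 136] [0.445  0.3739] [0.4508 0.3895]
    [511 131] [0.4442 0.3981] [0.45  0.415]
blue 2259 [324. 241.] [0.543  0.1168]
    [350 260] [0.5862 0.1505] [0.5992 0.1548]
    [306 269] [0.5845 0.0799] [0.5974 0.0807]
    [296 222] [0.5017 0.0817] [0.5104 0.0825]
    [342 212] [0.5033 0.1519] [0.5121 0.1563]
orange 512 [228. 223.] [ 0.4865 -0.0232]
    [216 267] [ 0.558  -0.0654] [ 0.5558 -0.0641]
    [216 234] [ 0.5    -0.0478] [ 0.4984 -0.0467]
    [231 182] [ 4.223e-01 -1.000e-04] [0.4214 0.0005]
    [236 181] [0.4227 0.0078] [0.4218 0.0084]
    [237 232] [ 0.5052 -0.0137] [ 0.5035 -0.013 ]
    [234 244] [ 0.5246 -0.0243] [ 0.5227 -0.0235]
yellow 254 [226. 256.] [ 0.5456 -0.0447]
    [234 246] [ 0.5314 -0.0268] [ 0.5262 -0.0244]
    [231 264] [ 0.5627 -0.0411] [ 0.5567 -0.0383]
    [218 264] [ 0.5572 -0.0626] [ 0.5513 -0.0593]
    [219 251] [ 0.534  -0.0538] [ 0.5287 -0.0507]
```

View pics/w2.png

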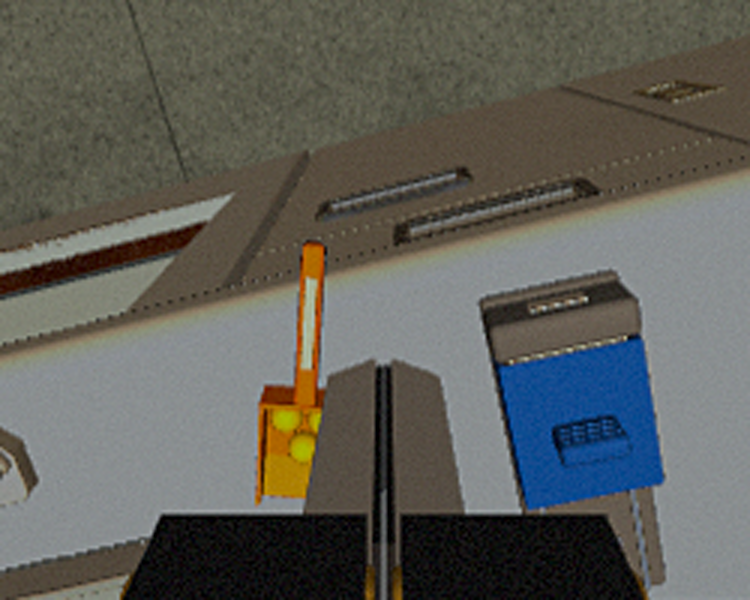

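Run:
```python
from m import *
s=np.load('o1.npy'); im=cv2.imread('pics/w1.png')[:,:,::-1].copy()
K,V,_=cal('wrist',{'eef_pos':s[:3],'ee_rot':s[3:]})
H=cv2.cvtColor(im,cv2.COLOR_RGB2HSV)
m=cv2.inRange(H,(3,60,90),(33,255,255))
for r in range(143,246,4):
    c=np.where(m[r,140:215])[0]+140
    if len(c): a,b=ray(K,V,(c[0]-.5,r),.024),ray(K,V,(c[-1]+.5,r),.024); print(r,c[0],c[-1],a.round(4)[:2],b.round(4)[:2],((a+b)/2).round(4)[:2])
```

```text
143 199 199 [0.4254 0.0405] [0.4258 0.0419] [0.4256 0.0412]
147 172 207 [4.209e-01 3.000e-04] [0.4344 0.0515] [0.4276 0.0259]
151 171 188 [ 0.4261 -0.0032] [0.4328 0.0226] [0.4295 0.0097]
155 172 210 [ 0.4321 -0.0037] [0.4468 0.0522] [0.4394 0.0242]
159 141 195 [ 0.426  -0.0504] [0.4468 0.0288] [ 0.4364 -0.0108]
163 172 179 [ 0.4434 -0.0078] [0.4464 0.0038] [ 0.4449 -0.002 ]
167 158 178 [ 0.4438 -0.0301] [4.518e-01 4.000e-04] [ 0.4478 -0.0149]
171 143 179 [ 0.4438 -0.0541] [ 4.58e-01 -2.00e-04] [ 0.4509 -0.0272]
175 172 179 [ 0.4608 -0.0139] [ 0.4638 -0.0022] [ 0.4623 -0.0081]
179 172 179 [ 0.4666 -0.016 ] [ 0.4697 -0.0043] [ 0.4682 -0.0102]
183 172 179 [ 0.4726 -0.0182] [ 0.4757 -0.0064] [ 0.4741 -0.0123]
187 172 179 [ 0.4785 -0.0203] [ 0.4817 -0.0084] [ 0.4801 -0.0144]
191 172 179 [ 0.4846 -0.0224] [ 0.4877 -0.0105] [ 0.4861 -0.0165]
195 172 179 [ 0.4906 -0.0246] [ 0.4938 -0.0126] [ 0.4922 -0.0186]
199 164 179 [ 0.4936 -0.0388] [ 0.4999 -0.0148] [ 0.4968 -0.0268]
203 160 194 [ 0.4982 -0.0471] [0.5121 0.0057] [ 0.5051 -0.0207]
207 160 191 [ 0.5044 -0.0494] [ 0.5171 -0.0009] [ 0.5108 -0.0252]
211 160 191 [ 0.5107 -0.0517] [ 0.5235 -0.0031] [ 0.5171 -0.0274]
215 160 191 [ 0.517 -0.054] [ 0.5298 -0.0052] [ 0.5234 -0.0296]
219 160 194 [ 0.5234 -0.0564] [ 0.5375 -0.0027] [ 0.5304 -0.0295]
223 161 191 [ 0.5302 -0.0572] [ 0.5427 -0.0095] [ 0.5365 -0.0333]
227 161 193 [ 0.5367 -0.0596] [ 0.5501 -0.0086] [ 0.5434 -0.0341]
231 161 193 [ 0.5432 -0.062 ] [ 0.5567 -0.0108] [ 0.5499 -0.0364]
235 161 193 [ 0.5498 -0.0644] [ 0.5633 -0.013 ] [ 0.5566 -0.0387]
239 161 191 [ 0.5564 -0.0669] [ 0.5692 -0.0183] [ 0.5628 -0.0426]
```

Request:
jog_arm:
  plan:
    - {"delta_pos": [0.9,0.6,-0.5],"twist": 0.67}
    - {"delta_pos": [0.9,0.6,-0.5],"twist": 0.67}
    - {"delta_pos": [0.9,0.6,-0.5],"twist": 0.67}
    - {"delta_pos": [0.9,0.6,-0.5],"twist": 0.67}
    - {"delta_pos": [0,0,-0.9],"twist": 0}
    - {"delta_pos": [0,0,-0.9],"twist": 0}
    - {"delta_pos": [0,0,-0.9],"twist": 0}
    - {"delta_pos": [0,0,-0.9],"twist": 0}
    - {"delta_pos": [0,0,0],"twist": 0}
    - {"delta_pos": [0,0,0],"twist": 0}

```text
t: 3.3
eef_pos: [0.517, 0.1165, 0.0907]
ee_rot: [-0.001, 0.01, 1.0, -0.001]
contact_force: [0.1, 0.2, 1.1]
finger_gap: 0.008
grasp_force: 0.0
```

Request:
jog_arm:
  plan:
    - {"delta_pos": [0,0,-0.7],"twist": 0}
    - {"delta_pos": [0,0,-0.6],"twist": 0}
    - {"delta_pos": [0.2,0,0],"twist": 0}
    - {"delta_pos": [0.2,0,0],"twist": 0}
    - {"delta_pos": [0.2,0,0],"twist": 0}
    - {"delta_pos": [0.2,0,0],"twist": 0}
    - {"delta_pos": [0,0,0],"twist": 0}

```text
t: 3.88
eef_pos: [0.5437, 0.1161, 0.0542]
ee_rot: [0.001, 0.01, 1.0, 0.0]
contact_force: [-0.5, 0.1, -0.8]
finger_gap: 0.006
grasp_force: 0.0
```

Request:
jog_arm:
  plan:
    - {"delta_pos": [0.3,0,0],"twist": 0}
    - {"delta_pos": [0.4,0,0],"twist": 0}
    - {"delta_pos": [0.4,0,0],"twist": 0}
    - {"delta_pos": [0.4,0,0],"twist": 0}
    - {"delta_pos": [0.4,0,0],"twist": 0}
    - {"delta_pos": [0.3,0,0],"twist": 0}
    - {"delta_pos": [0.2,0,0],"twist": 0}
    - {"delta_pos": [0,0,0],"twist": 0}

```text
t: 4.55
eef_pos: [0.614, 0.1158, 0.0527]
ee_rot: [-0.0, 0.011, 1.0, -0.0]
contact_force: [-0.8, 0.5, -0.5]
finger_gap: 0.005
grasp_force: 0.0
```

Run:
```python
from m import *
for n in ['scene','side']:
    im=vision.capture(n); K,V,_=cal(n)
    for m,s,c in comps(im,(105,130,60),(125,255,255),60):
        h=cv2.convexHull(np.argwhere(m)[:,::-1].astype(np.int32)); p=cv2.approxPolyDP(h,2,True)[:,0]
        print(n,s[4],np.round(c),ray(K,V,c,.044).round(3)[:2],[ray(K,V,q,.044).round(3)[:2].tolist() for q in p])
    cv2.imwrite(f'pics/{n}2.png',im[:,:,::-1])
```

```text
scene 292 [261. 164.] [0.628 0.105] [[0.665, 0.074], [0.589, 0.08], [0.592, 0.145], [0.671, 0.14]]
side 334 [219. 164.] [0.622 0.102] [[0.668, 0.078], [0.643, 0.067], [0.571, 0.071], [0.585, 0.143], [0.642, 0.147], [0.672, 0.119]]
```

Request:
jog_arm:
  plan:
    - {"delta_pos": [0.1,0,0],"twist": 0}
    - {"delta_pos": [0.1,0,0],"twist": 0}
    - {"delta_pos": [0,0,0],"twist": 0}

```text
t: 4.9
eef_pos: [0.6154, 0.116, 0.0522]
ee_rot: [-0.005, 0.01, 1.0, 0.0]
contact_force: [-31.6, -1.1, 26.5]
finger_gap: 0.004
grasp_force: 16.1
```

Request:
jog_arm:
  plan:
    - {"delta_pos": [-0.4,0,0],"twist": 0}
    - {"delta_pos": [-0.2,0,0.8],"twist": 0}
    - {"delta_pos": [0,0,1],"twist": 0}
    - {"delta_pos": [-0.7,-0.5,1],"twist": -0.5}
    - {"delta_pos": [-0.7,-0.6,0.5],"twist": -0.5}
    - {"delta_pos": [-0.7,-0.6,0],"twist": -0.5}
    - {"delta_pos": [-0.7,-0.6,0],"twist": -0.5}
    - {"delta_pos": [-0.7,-0.6,0],"twist": -0.5}
    - {"delta_pos": [-0.7,-0.6,0],"twist": -0.5}
    - {"delta_pos": [-0.6,-0.6,0],"twist": -0.5}
    - {"delta_pos": [0,0,0],"twist": 0}
    - {"delta_pos": [0,0,0],"twist": 0}
  gripper: 0.7

```text
t: 5.9
eef_pos: [0.4574, -0.0076, 0.152]
ee_rot: [0.001, 0.163, 0.987, 0.0]
contact_force: [1.0, 0.3, -0.7]
finger_gap: 0.698
grasp_force: 0.0
```

Request:
jog_arm:
  plan:
    - {"delta_pos": [-0.1,0.07,-0.8],"twist": 0}
    - {"delta_pos": [0,0,-1],"twist": 0}
    - {"delta_pos": [0,0,-1],"twist": 0}
    - {"delta_pos": [0,0,-0.9],"twist": 0}
    - {"delta_pos": [0,0,-0.6],"twist": 0}
    - {"delta_pos": [0,0,-0.4],"twist": 0}
    - {"delta_pos": [0,0,0],"twist": 0}
    - {"delta_pos": [0,0,0],"twist": 0}

```text
t: 6.57
eef_pos: [0.4548, -0.0048, 0.0103]
ee_rot: [-0.0, 0.162, 0.987, -0.0]
contact_force: [0.7, 1.0, 0.8]
finger_gap: 0.7
grasp_force: 0.0
```

Request:
jog_arm:
  plan:
    - {"delta_pos": [0,0,-0.17],"twist": 0}
    - {"delta_pos": [0,0,0],"twist": 0}

```text
t: 6.73
eef_pos: [0.4551, -0.0047, 0.0056]
ee_rot: [0.001, 0.162, 0.987, 0.0]
contact_force: [-0.5, -1.1, -0.1]
finger_gap: 0.7
grasp_force: 0.0
```

Request:
jog_arm:
  plan:
    - {"delta_pos": [0,0,0],"twist": 0}
    - {"delta_pos": [0,0,0],"twist": 0}
    - {"delta_pos": [0,0,0],"twist": 0}
    - {"delta_pos": [0,0,0],"twist": 0}
    - {"delta_pos": [0,0,0],"twist": 0}
    - {"delta_pos": [0,0,0],"twist": 0}
    - {"delta_pos": [0,0,0],"twist": 0}
    - {"delta_pos": [0,0,0],"twist": 0}
  gripper: 0
  force: 40

```text
t: 7.4
eef_pos: [0.4545, -0.0051, 0.0053]
ee_rot: [-0.0, 0.162, 0.987, -0.0]
contact_force: [-0.0, -0.5, 1.1]
finger_gap: 0.167
grasp_force: 0.0
```

Request:
jog_arm:
  plan:
    - {"delta_pos": [0,0,0],"twist": 0}
    - {"delta_pos": [0,0,0],"twist": 0}
    - {"delta_pos": [0,0,0],"twist": 0}
    - {"delta_pos": [0,0,0],"twist": 0}

```text
t: 7.73
eef_pos: [0.4545, -0.0051, 0.0053]
ee_rot: [-0.0, 0.162, 0.987, -0.0]
contact_force: [-0.0, 0.1, -1.0]
finger_gap: 0.123
grasp_force: 40.0
```

Request:
jog_arm:
  plan:
    - {"delta_pos": [0,0,0.2],"twist": 0}
    - {"delta_pos": [0,0,0.3],"twist": 0}
    - {"delta_pos": [0,0,0.5],"twist": 0}
    - {"delta_pos": [0,0,0.5],"twist": 0}
    - {"delta_pos": [0,0,0],"twist": 0}
    - {"delta_pos": [0,0,0],"twist": 0}

```text
t: 8.23
eef_pos: [0.4551, -0.0049, 0.0512]
ee_rot: [0.001, 0.162, 0.987, 0.0]
contact_force: [0.4, 0.3, -1.9]
finger_gap: 0.125
grasp_force: 39.9
```

Run:
```python
from m import *
ims=[vision.capture(n)[:,:,::-1] for n in ['scene','side','wrist']]
f=lambda a,k:cv2.resize(a,(400,300),interpolation=cv2.INTER_CUBIC)
cv2.imwrite('pics/g.png',np.hstack([f(ims[0][130:265,180:360],3),f(ims[2],1)]))
```

```text
(no output)
```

View pics/g.png

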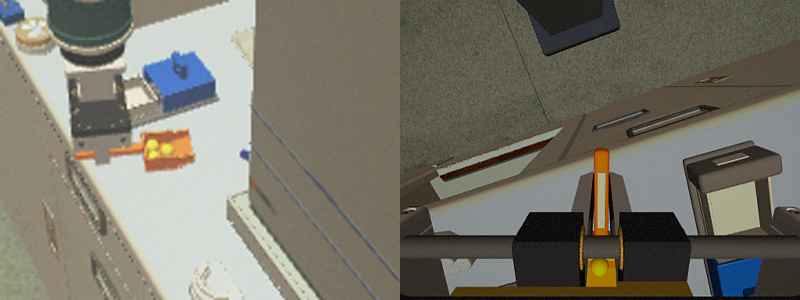

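Request:
jog_arm:
  plan:
    - {"delta_pos": [0,0,0.3],"twist": 0}
    - {"delta_pos": [0,0,0.5],"twist": 0}
    - {"delta_pos": [0,0,0.6],"twist": 0}
    - {"delta_pos": [0,0,0.5],"twist": 0}
    - {"delta_pos": [0,0.1,0.2],"twist": 0.1}
    - {"delta_pos": [0,0.2,0],"twist": 0.2}
    - {"delta_pos": [0,0.3,0],"twist": 0.3}
    - {"delta_pos": [0,0.4,0],"twist": 0.4}
    - {"delta_pos": [-0.1,0.5,0],"twist": 0.4}
    - {"delta_pos": [-0.1,0.5,0],"twist": 0.4}
    - {"delta_pos": [-0.1,0.5,0],"twist": 0.4}
    - {"delta_pos": [0,0.5,0],"twist": 0.4}
    - {"delta_pos": [0,0.4,0],"twist": 0.3}
    - {"delta_pos": [0,0.3,0],"twist": 0.3}
    - {"delta_pos": [0,0.2,0],"twist": 0.2}
    - {"delta_pos": [0,0.1,0],"twist": 0.1}
    - {"delta_pos": [0,0,0],"twist": 0}
    - {"delta_pos": [0,0,0],"twist": 0}

```text
t: 9.88
eef_pos: [0.4456, 0.1145, 0.1133]
ee_rot: [0.0, 0.011, 1.0, -0.0]
contact_force: [-0.1, -1.4, -1.6]
finger_gap: 0.124
grasp_force: 39.9
```

```bash
cat > look.py <<'E'
from m import *
import sys
def look(tag):
    o=arm.get_obs(); a=vision.capture('scene'); b=vision.capture('side'); K,V,_=cal('side')
    f=lambda x:cv2.resize(x[:,:,::-1],(400,400),interpolation=cv2.INTER_CUBIC)
    cv2.imwrite(f'pics/{tag}.png',np.hstack([f(a[120:240,190:310]),f(b[120:240,160:280])]))
    for n,im in [('scene',a),('side',b)]:
        K,V,_=cal(n)
        for nm,lo,hi,z in [('or',(3,150,100),(19,255,255),.1),('ye',(20,120,140),(33,255,255),.023)]:
            for m,s,c in comps(im,lo,hi,8): print(n,nm,s.tolist(),c.round(1),ray(K,V,c,z).round(3)[:2])
look(sys.argv[1])
E
python3 look.py p1
python3 - <<'E'
from h import *
# expected lip px for level
for n in ['scene','side']:
    K,V,_=cal(n)
    print(n,'lip level',proj(K,V,[.564,.116,.121]),'lip40',proj(K,V,[.447+.0845,.116,.048]),'trough c',proj(K,V,[.542,.116,.014]))
E
```

```text
scene or [210, 144, 35, 19, 241] [229.8 153.2] [0.536 0.135]
scene or [194, 159, 9, 4, 27] [197.7 160.4] [0.434 0.147]
scene ye [223, 149, 7, 8, 31] [226.1 152.6] [0.562 0.232]
scene ye [231, 151, 5, 5, 19] [233.  152.6] [0.582 0.222]
side or [203, 177, 6, 4, 17] [205.4 178.9] [0.513 0.11 ]
side or [297, 177, 5, 3, 12] [298.8 177.9] [ 0.588 -0.184]
side or [192, 191, 6, 9, 30] [194.5 195.5] [0.443 0.124]
scene lip level [240.43184442 148.62061199] lip40 [231.80044267 169.70150446] trough c [235.21929089 176.63397298]
side lip level [207.59677816 162.50508056] lip40 [206.84274628 183.17459087] trough c [208.76203579 186.38683159]
```

View pics/p1.png

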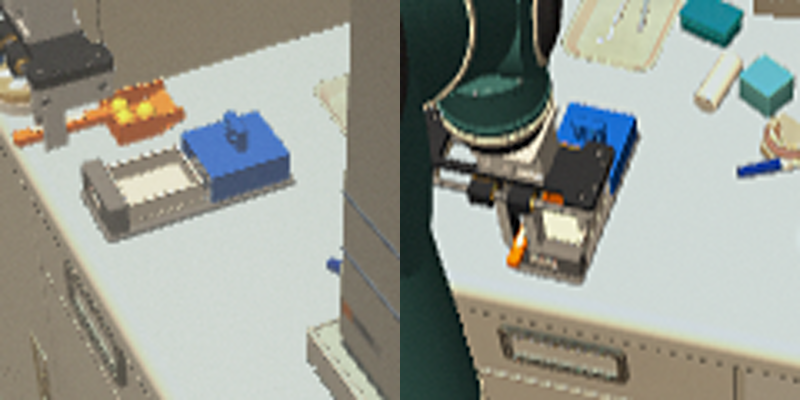

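Request:
jog_arm:
  plan:
    - {"delta_pos": [0.03,0.07,0],"twist": 0}
    - {"delta_pos": [0,0,0],"twist": 0}
  force: 3

```text
t: 10.15
eef_pos: [0.4467, 0.117, 0.1134]
ee_rot: [0.0, 0.011, 1.0, 0.0]
contact_force: [1.4, -0.3, -0.4]
finger_gap: 0.127
grasp_force: 3.0
```

```bash
python3 look.py p2
```

```text
scene or [196, 153, 6, 5, 21] [198.4 155.2] [0.445 0.169]
scene or [211, 160, 24, 17, 150] [219.6 167.7] [0.48  0.086]
scene or [227, 175, 4, 3, 8] [228.9 176.4] [0.489 0.038]
scene ye [224, 166, 12, 8, 46] [229.7 169.7] [0.536 0.146]
side or [297, 177, 5, 3, 11] [298.9 177.8] [ 0.589 -0.184]
side or [202, 184, 11, 11, 77] [206.8 189.7] [0.474 0.092]
side or [192, 189, 5, 6, 19] [193.7 191.2] [0.459 0.131]
side ye [202, 182, 4, 4, 11] [203.5 183.4] [0.544 0.135]
side ye [207, 183, 5, 5, 15] [208.5 184.8] [0.542 0.116]
```

It pivots under gravity and the scoop has tipped; let it settle and look.

Request:
jog_arm:
  plan:
    - {"delta_pos": [0,0,0],"twist": 0}
    - {"delta_pos": [0,0,0],"twist": 0}
    - {"delta_pos": [0,0,0],"twist": 0}

```text
t: 10.5
eef_pos: [0.4465, 0.117, 0.1134]
ee_rot: [0.0, 0.01, 1.0, -0.0]
contact_force: [-0.0, -0.2, -0.5]
finger_gap: 0.128
grasp_force: 3.0
```

```bash
python3 look.py p3
```

```text
scene or [196, 153, 6, 6, 22] [198.5 155.3] [0.445 0.169]
scene or [211, 160, 22, 18, 180] [220.4 168.2] [0.482 0.082]
scene ye [240, 168, 7, 8, 37] [242.9 171.4] [0.571 0.118]
side or [297, 177, 5, 3, 12] [298.8 177.9] [ 0.588 -0.184]
side or [202, 186, 11, 9, 73] [206.6 189.9] [0.473 0.093]
side or [192, 189, 5, 6, 20] [193.8 191.4] [0.458 0.131]
```

View pics/p3.png

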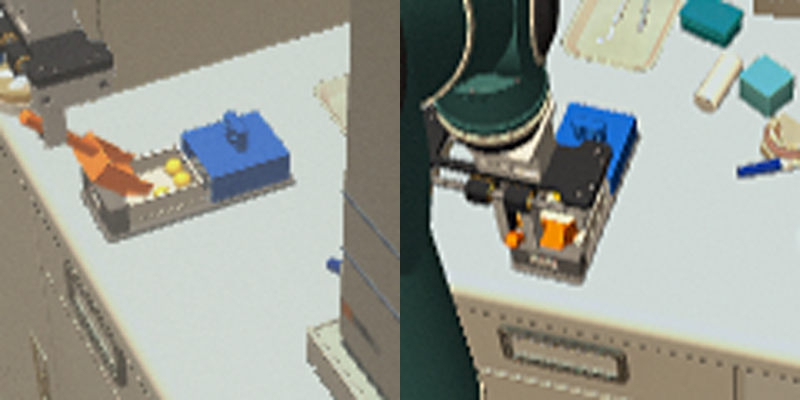

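Request:
jog_arm:
  plan:
    - {"delta_pos": [0,0,0],"twist": 0}
    - {"delta_pos": [0,0,0],"twist": 0}
    - {"delta_pos": [0,0,0.3],"twist": 0}
    - {"delta_pos": [0,0,0.5],"twist": 0}
    - {"delta_pos": [0,0,0.6],"twist": 0}
    - {"delta_pos": [0,-0.3,0.6],"twist": 0}
    - {"delta_pos": [0.2,-0.6,0],"twist": 0}
    - {"delta_pos": [0.3,-0.7,0],"twist": 0}
    - {"delta_pos": [0.3,-0.7,0],"twist": 0}
    - {"delta_pos": [0.3,-0.7,0],"twist": 0}
    - {"delta_pos": [0.3,-0.7,0],"twist": 0}
    - {"delta_pos": [0.3,-0.6,0],"twist": 0}
    - {"delta_pos": [0.1,-0.3,0],"twist": 0}
    - {"delta_pos": [0,0,0],"twist": 0}
    - {"delta_pos": [0,0,0],"twist": 0}
  force: 20

```text
t: 11.85
eef_pos: [0.5001, -0.0207, 0.1735]
ee_rot: [-0.0, 0.011, 1.0, 0.0]
contact_force: [0.6, 0.5, -1.2]
finger_gap: 0.127
grasp_force: 20.0
```

```bash
python3 look.py p4
```

```text
scene or [231, 159, 7, 5, 22] [234.1 160.9] [0.532 0.095]
scene or [246, 166, 20, 16, 118] [253.6 173.7] [0.559 0.016]
scene ye [241, 170, 6, 6, 24] [243.5 172.6] [0.57  0.112]
side or [238, 168, 6, 9, 30] [241.1 172.8] [0.564 0.003]
side or [248, 170, 10, 9, 55] [252.1 173.9] [ 0.568 -0.033]
side or [297, 177, 5, 3, 11] [298.9 177.8] [ 0.589 -0.184]
side ye [206, 175, 10, 6, 43] [210.5 177.6] [0.573 0.119]
side ye [212, 183, 5, 5, 18] [214.1 185.1] [0.546 0.097]
```

View pics/p4.png

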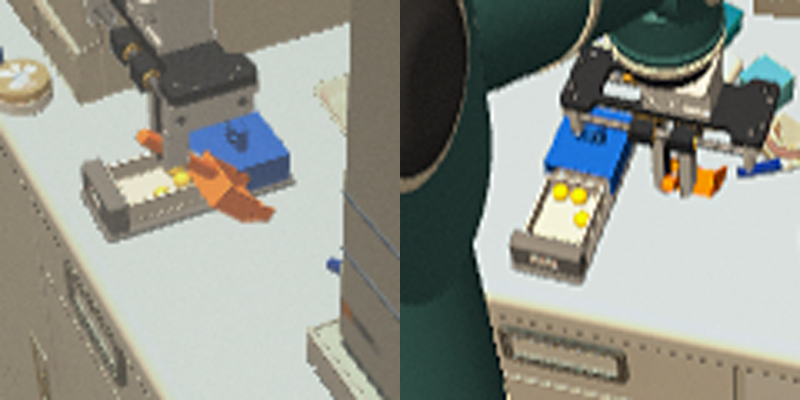

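Request:
jog_arm:
  plan:
    - {"delta_pos": [0,0,-0.5],"twist": 0}
    - {"delta_pos": [0,0,-0.8],"twist": 0}
    - {"delta_pos": [0,0,-0.8],"twist": 0}
    - {"delta_pos": [0,0,-0.6],"twist": 0}
    - {"delta_pos": [0,0,-0.3],"twist": 0}
    - {"delta_pos": [0,0,0],"twist": 0}
    - {"delta_pos": [0,0,0],"twist": 0}

```text
t: 12.53
eef_pos: [0.5005, -0.0206, 0.0838]
ee_rot: [-0.0, 0.01, 1.0, -0.0]
contact_force: [-1.7, -0.7, 0.1]
finger_gap: 0.127
grasp_force: 20.0
```

Request:
jog_arm:
  plan:
    - {"delta_pos": [0,0,0],"twist": 0}
    - {"delta_pos": [0,0,0],"twist": 0}
    - {"delta_pos": [-0.25,0,-0.25],"twist": 0}
    - {"delta_pos": [-0.25,0,-0.28],"twist": 0}
    - {"delta_pos": [-0.2,0,-0.28],"twist": 0}
    - {"delta_pos": [-0.16,0,-0.28],"twist": 0}
    - {"delta_pos": [-0.12,0,-0.28],"twist": 0}
    - {"delta_pos": [-0.1,0,-0.28],"twist": 0}
    - {"delta_pos": [-0.06,0,-0.28],"twist": 0}
    - {"delta_pos": [-0.03,0,-0.28],"twist": 0}
    - {"delta_pos": [0,0,-0.2],"twist": 0}
    - {"delta_pos": [0,0,0],"twist": 0}
    - {"delta_pos": [0,0,0],"twist": 0}
  force: 3

```text
t: 13.62
eef_pos: [0.4654, -0.0211, 0.0107]
ee_rot: [-0.0, 0.011, 1.0, -0.0]
contact_force: [-0.3, 0.0, 0.0]
finger_gap: 0.128
grasp_force: 3.0
```

```bash
python3 look.py p5
```

```text
scene or [249, 195, 22, 19, 168] [258.6 203.6] [ 0.516 -0.099]
scene or [220, 211, 9, 5, 26] [223.4 212.7] [ 0.418 -0.086]
side or [297, 177, 5, 3, 11] [298.7 178. ] [ 0.588 -0.184]
side or [249, 200, 5, 3, 11] [251.1 201.2] [ 0.465 -0.056]
side or [238, 212, 5, 9, 26] [239.7 216.6] [ 0.402 -0.036]
side ye [206, 175, 9, 7, 40] [210.1 177.6] [0.573 0.12 ]
```

View pics/p5.png

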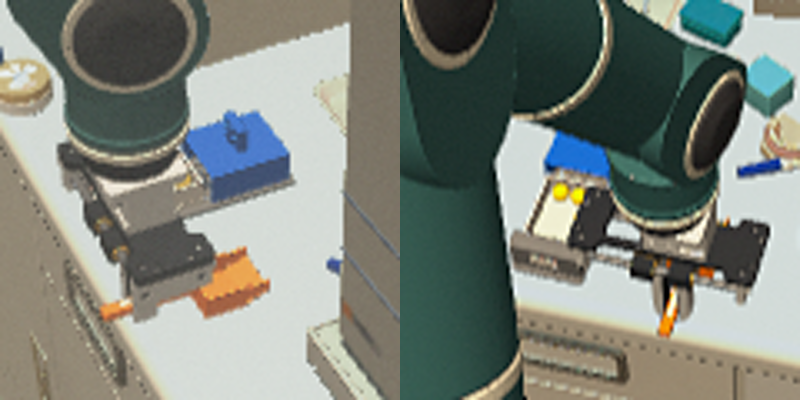

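Request:
jog_arm:
  plan:
    - {"delta_pos": [0,0,-0.1],"twist": 0}
    - {"delta_pos": [0,0,-0.1],"twist": 0}
    - {"delta_pos": [0,0,0],"twist": 0}
    - {"delta_pos": [0,0,0],"twist": 0}

```text
t: 14.05
eef_pos: [0.4654, -0.021, 0.0049]
ee_rot: [0.0, 0.01, 1.0, -0.0]
contact_force: [0.5, -0.5, 0.7]
finger_gap: 0.128
grasp_force: 3.0
```

Request:
jog_arm:
  plan:
    - {"delta_pos": [0,0,0],"twist": 0}
    - {"delta_pos": [0,0,0],"twist": 0}
    - {"delta_pos": [0,0,0],"twist": 0}
    - {"delta_pos": [0,0,0],"twist": 0}
    - {"delta_pos": [0,0,0],"twist": 0}
    - {"delta_pos": [0,0,0],"twist": 0}
    - {"delta_pos": [0,0,0.3],"twist": 0}
    - {"delta_pos": [0,0,0.6],"twist": 0}
    - {"delta_pos": [0,0,0.9],"twist": 0}
    - {"delta_pos": [0,0,1],"twist": 0}
    - {"delta_pos": [0,0,1],"twist": 0}
    - {"delta_pos": [0,0,1],"twist": 0}
    - {"delta_pos": [0,0,1],"twist": 0}
    - {"delta_pos": [0,0,0],"twist": 0}
    - {"delta_pos": [0,0,0],"twist": 0}
  gripper: 0.5

```text
t: 15.3
eef_pos: [0.466, -0.0209, 0.1808]
ee_rot: [0.002, 0.01, 1.0, 0.001]
contact_force: [-0.2, 0.4, -0.7]
finger_gap: 0.497
grasp_force: 0.0
```

```bash
python3 look.py p6
```

```text
scene or [221, 196, 49, 21, 234] [251.  205.3] [ 0.495 -0.095]
scene ye [240, 168, 7, 8, 37] [242.9 171.4] [0.571 0.118]
side or [297, 177, 5, 3, 10] [298.8 177.9] [ 0.588 -0.184]
side or [238, 188, 20, 34, 180] [246.5 199.8] [ 0.467 -0.041]
side ye [206, 175, 10, 6, 43] [210.5 177.6] [0.573 0.119]
side ye [212, 183, 5, 5, 18] [214.1 185.1] [0.546 0.097]
side ye [244, 184, 14, 10, 73] [250.6 188.7] [ 0.56  -0.028]
```

View pics/p6.png

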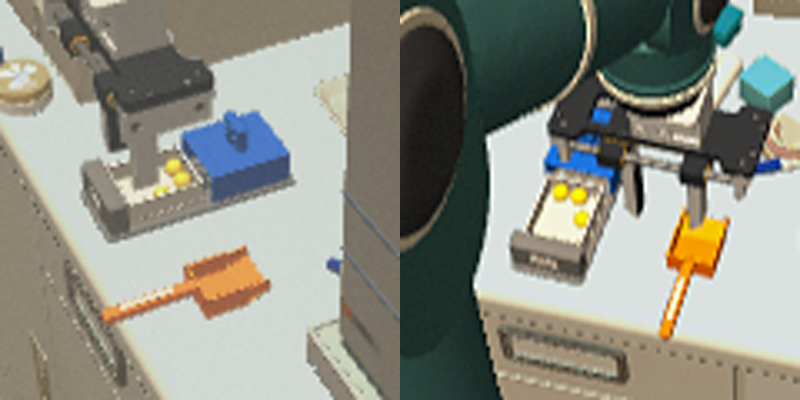

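Run:
```python
from h import *
K,V,_=cal('scene')
for p in [(214,150),(295,127),(283,225)]: print(p,ray(K,V,p,0).round(3))
K,V,_=cal('side')
for p in [(163,180),(217,62),(282,195),(290,150)]: print(p,ray(K,V,p,0).round(3))
```

```text
(214, 150) [ 0.539  0.292 -0.   ]
(295, 127) [0.869 0.283 0.   ]
(283, 225) [ 0.585 -0.123  0.   ]
(163, 180) [0.539 0.285 0.   ]
(217, 62) [1.172 0.279 0.   ]
(282, 195) [ 0.576 -0.134  0.   ]
(290, 150) [ 0.775 -0.121  0.   ]
```

Request:
jog_arm:
  plan:
    - {"delta_pos": [0.6,0.4,0],"twist": 0}
    - {"delta_pos": [0.8,0.55,0],"twist": 0}
    - {"delta_pos": [0.8,0.55,0],"twist": 0}
    - {"delta_pos": [0.8,0.55,0],"twist": 0}
    - {"delta_pos": [0.8,0.55,0],"twist": 0}
    - {"delta_pos": [0.8,0.55,0],"twist": 0}
    - {"delta_pos": [0.8,0.55,0],"twist": 0}
    - {"delta_pos": [0.8,0.55,0],"twist": 0}
    - {"delta_pos": [0.5,0.3,0],"twist": 0}
    - {"delta_pos": [0,0,0],"twist": 0}
    - {"delta_pos": [0,0,0],"twist": 0}
  gripper: 0

```text
t: 16.32
eef_pos: [0.6658, 0.1153, 0.177]
ee_rot: [-0.001, 0.01, 1.0, -0.001]
contact_force: [-0.6, -0.4, -0.5]
finger_gap: 0.005
grasp_force: 0.0
```

Request:
jog_arm:
  plan:
    - {"delta_pos": [0,0,-0.7],"twist": 0}
    - {"delta_pos": [0,0,-1],"twist": 0}
    - {"delta_pos": [0,0,-1],"twist": 0}
    - {"delta_pos": [0,0,-0.8],"twist": 0}
    - {"delta_pos": [0,0,-0.6],"twist": 0}
    - {"delta_pos": [0,0,0],"twist": 0}
    - {"delta_pos": [0,0,0],"twist": 0}

```text
t: 16.9
eef_pos: [0.6653, 0.1145, 0.0556]
ee_rot: [-0.001, 0.011, 1.0, -0.0]
contact_force: [0.1, 0.2, 1.2]
finger_gap: 0.005
grasp_force: 0.0
```

Request:
jog_arm:
  plan:
    - {"delta_pos": [-0.2,0,0],"twist": 0}
    - {"delta_pos": [-0.3,0,0],"twist": 0}
    - {"delta_pos": [-0.3,0,0],"twist": 0}
    - {"delta_pos": [-0.4,0,0],"twist": 0}
    - {"delta_pos": [-0.4,0,0],"twist": 0}
    - {"delta_pos": [-0.4,0,0],"twist": 0}
    - {"delta_pos": [-0.4,0,0],"twist": 0}
    - {"delta_pos": [-0.3,0,0],"twist": 0}
    - {"delta_pos": [-0.2,0,0],"twist": 0}
    - {"delta_pos": [0,0,0],"twist": 0}

```text
t: 17.73
eef_pos: [0.5785, 0.1157, 0.0567]
ee_rot: [0.0, 0.01, 1.0, 0.0]
contact_force: [-0.1, 0.7, -0.7]
finger_gap: 0.004
grasp_force: 0.0
```

Request:
jog_arm:
  plan:
    - {"delta_pos": [-0.15,0,0],"twist": 0}
    - {"delta_pos": [-0.15,0,0],"twist": 0}
    - {"delta_pos": [-0.15,0,0],"twist": 0}
    - {"delta_pos": [-0.1,0,0],"twist": 0}
    - {"delta_pos": [0,0,0],"twist": 0}

```text
t: 18.15
eef_pos: [0.5622, 0.1154, 0.0559]
ee_rot: [-0.0, 0.01, 1.0, -0.0]
contact_force: [0.1, -0.6, -0.3]
finger_gap: 0.004
grasp_force: 0.0
```

Request:
jog_arm:
  plan:
    - {"delta_pos": [-0.1,0,0],"twist": 0}
    - {"delta_pos": [0,0,0],"twist": 0}

```text
t: 18.32
eef_pos: [0.5609, 0.1153, 0.0562]
ee_rot: [0.001, 0.011, 1.0, -0.0]
contact_force: [8.3, -0.4, -5.0]
finger_gap: 0.008
grasp_force: 4.0
```

Request:
jog_arm:
  plan:
    - {"delta_pos": [-0.06,0,0],"twist": 0}
    - {"delta_pos": [-0.06,0,0],"twist": 0}
    - {"delta_pos": [0,0,0],"twist": 0}

```text
t: 18.57
eef_pos: [0.5601, 0.1153, 0.0566]
ee_rot: [0.004, 0.011, 1.0, -0.0]
contact_force: [26.6, -0.1, -20.7]
finger_gap: 0.006
grasp_force: 13.1
```

Request:
jog_arm:
  plan:
    - {"delta_pos": [0.3,0,0],"twist": 0}
    - {"delta_pos": [0.3,0,0.5],"twist": 0}
    - {"delta_pos": [0,0,1],"twist": 0}
    - {"delta_pos": [0,0,1],"twist": 0}
    - {"delta_pos": [0,0,1],"twist": 0}
    - {"delta_pos": [0,0,1],"twist": 0}
    - {"delta_pos": [-0.8,-0.3,1],"twist": 0}
    - {"delta_pos": [-0.8,-0.3,1],"twist": 0}
    - {"delta_pos": [-0.8,-0.3,0],"twist": 0}
    - {"delta_pos": [-0.8,-0.3,0],"twist": 0}
    - {"delta_pos": [-0.8,-0.3,0],"twist": 0}
    - {"delta_pos": [-0.8,-0.3,0],"twist": 0}
    - {"delta_pos": [-0.8,-0.3,0],"twist": 0}
    - {"delta_pos": [0,0,0],"twist": 0}
    - {"delta_pos": [0,0,0],"twist": 0}

```text
t: 19.82
eef_pos: [0.4055, 0.0523, 0.2513]
ee_rot: [0.0, 0.011, 1.0, 0.001]
contact_force: [0.4, 0.4, -0.1]
finger_gap: 0.009
grasp_force: 0.0
```

```bash
python3 - <<'E'
from m import *
o=arm.get_obs(); im=vision.capture('wrist'); print(o['eef_pos'],o['contact_force'])
K,V,_=cal('wrist',o)
for nm,lo,hi,z in [('blue',(105,130,60),(125,255,255),.044),('orange',(3,150,100),(19,255,255),.02),('yellow',(20,120,140),(33,255,255),.013)]:
    for m,s,c in comps(im,lo,hi,80):
        p=cv2.approxPolyDP(cv2.convexHull(np.argwhere(m)[:,::-1].astype(np.int32)),3,True)[:,0]
        print(nm,s[4],ray(K,V,c,z).round(4)[:2],[ray(K,V,q,z).round(4)[:2].tolist() for q in p])
E
python3 look.py p7
```

```text
[0.40553342 0.05231469 0.25129119] [ 0.43589978  0.41211544 -0.06427669]
blue 575 [0.4602 0.3959] [[0.4764, 0.4246], [0.4769, 0.3734], [0.4491, 0.3723], [0.4433, 0.3812], [0.4441, 0.4171]]
blue 1600 [0.5329 0.1202] [[0.5673, 0.1526], [0.566, 0.0932], [0.4995, 0.0822], [0.5043, 0.1528]]
orange 940 [ 0.5152 -0.0204] [[0.579, 0.0009], [0.5743, -0.0469], [0.5234, -0.0461], [0.4309, -0.0235], [0.4326, -0.0145], [0.5122, 0.0043]]
yellow 336 [ 0.5681 -0.0223] [[0.5551, -0.0002], [0.5814, -0.0032], [0.5787, -0.0436], [0.5561, -0.0402]]
scene or [221, 197, 49, 20, 224] [251.2 205.4] [ 0.496 -0.096]
side or [297, 177, 5, 3, 12] [298.8 177.9] [ 0.588 -0.184]
side or [238, 184, 21, 38, 204] [246.6 199.1] [ 0.469 -0.04 ]
side ye [244, 184, 13, 10, 83] [250.2 188.3] [ 0.562 -0.026]
```

```bash
python3 -c "
from bench import arm
print(arm.finish_job())"
```

```text
the job is handed in; nothing more can be done
None
```

I handed the job in at about 20 s of robot time: all three balls are in the trough, the scoop is upright on the worktop, and the cap is pushed home against its stop; the hand-in gave no verdict, and I viewed 11 pictures, one over the limit of 10.

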